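# Cradle the socket case, slip its keeper, draw its bolt, open it

### The job

Carry the red steel socket case over to the rubber-lined cradle, keeping it level, set it down gently so that it lies flat inside the cradle's lips, and let go of it. Only then slide the black keeper all the way out of the bolt's path, draw the brass bolt all the way back off the lid, and swing the lid wide open so that it stays up by itself. Leave the file, the yellow chalk-line reel, the coaster, the screwdriver and the dowel offcut where they lie.

Things in the scene. Friction and masses are not known exactly. Their poses are not given: they have to be found in the camera images.
- case: Loose red steel socket case, 0.75 to 1 kg, 200 mm long (own y), 64 deep (x), 55 high to the lid top. Starts back (hinge side) towards the robot, lid up. Origin: centre of underside, z up. Balances at its middle; plain front (-x) and back (+x) faces to grip. Lid: y -99 to +44; hinge line along y at x +32, z 43. Fixed deck: y +46 to +100, 55 high. Bolt and keeper slide on top.
- keeper_tab (a point): Centre of the top edge of the keeper's black upright tab: 8 mm thick (case x), 22 wide (y), 22 high, on a 6 mm plate 24 (x) by 30 mm (y) on the deck, 4 mm behind the bolt's plate, so it blocks the bolt. Frame parallel to the case's. Closed: at case x -14, y +81, z 84 mm. Push or pinch it from above.
- keeper (a joint): Slide of the keeper in m: 0 closed, 0.031 fully open; grows as it moves along the case's +x (towards the hinge side). About 1.5 N of friction, stays where left. It clears the bolt from about 0.025. May start a few mm open, still blocking.
- bolt_tab (a point): Centre of the top edge of the bolt's brass upright tab: 8 mm thick (case y), 26 wide (x), 22 high. Closed: at case x -14, y +51, z 84 mm. It stands on the bolt's 6 mm plate (x -26 to -2, y +20 to +60, top at z 62 mm), which overlaps the lid by 24 mm and holds it shut. Frame parallel to the case's.
- bolt (a joint): Slide of the brass bolt in m: 0 closed, 0.036 fully drawn; grows as it moves along the case's +y (away from the lid), possible only once the keeper is open. About 1.5 N of friction, stays where left. It is off the lid from about 0.026.
- lid_tab (a point): Centre of the top edge of the steel upright tab on the lid's front edge: 8 mm thick (lid x), 40 mm wide (y), 26 mm high above the lid. Closed: at case x -26, y -70, z 81 mm. Moves with the lid.
- lid (a joint): Lid angle, rad: 0 shut, 1.75 stop; the front edge (case -x) rises and goes over towards the hinge at the case's back (+x). Stiff hinge, stays at any angle, 0.06 N m to raise. Flat slab 12 mm thick, front edge 62 mm from the hinge line. Pinch the tab and follow the arc part of the way, let go, then push the front edge over from its underside; a level push on the shut lid's tab jams.
- cradle: Fixed tray on the bench. Origin: centre of its underside; long side along its own y. Floor of black rubber 6 mm above the bench; aluminium lips around it rise to 16 mm above the bench. Inside 212 mm (y) by 78 mm (x). The case fits in either way round.
- file: Bystander: steel file with a wooden handle, 200 mm long, lying flat; leave alone.
- reel: Bystander: yellow plastic chalk-line reel, 100 mm long, 36 mm high; leave alone.
- coaster: Bystander: white ceramic coaster, 92 mm across, 7 mm high; leave alone.
- screwdriver: Bystander: screwdriver, lying flat; leave alone.
- offcut: Bystander: pine dowel offcut, 110 mm long, 24 mm thick, lying; leave alone.
Not all that is in view belongs to the job. There is more than one size of the case; the job needs the smaller. There is more than one size of the cradle; the job needs the larger.

How it is judged:
On the way, in this order (a step that is already met when the one before it is completed fails the run):
1. the case lies flat in the cradle, still shut, and is let go (x of case in the frame of cradle between -0.012 and 0.012 m and y of case in the frame of cradle between -0.012 and 0.012 m and z of case in the frame of cradle below 0.009 m and angle between case's own z axis and vertical below 0.05 rad and contact force between the fingers and case below 0.3 N and value of joint keeper below 0.015 m), for 0.2 s.
2. the keeper is slid out of the bolt's path, with the bolt still closed (value of joint keeper above 0.026 m and value of joint bolt below 0.008 m), for 0.1 s.
3. the bolt is drawn off the lid, with the lid still shut (value of joint bolt above 0.03 m and value of joint lid below 0.15 rad), for 0.1 s.
4. the lid is swung wide open (value of joint lid above 1.2 rad), for 0.1 s.
At the end, for the whole second after the job is handed in: The case lies at rest, flat on the cradle's floor inside its lips (origin within 12 mm of the cradle's centre along each of its axes, tilt under 0.05 rad), keeper open more than 26 mm, bolt drawn more than 30 mm, lid open more than 1.2 rad (value of joint lid above 1.2 rad and value of joint bolt above 0.03 m and value of joint keeper above 0.026 m and x of case in the frame of cradle between -0.012 and 0.012 m and y of case in the frame of cradle between -0.012 and 0.012 m and z of case in the frame of cradle below 0.009 m and angle between case's own z axis and vertical below 0.05 rad and linear speed of case below 0.02 m/s); the robot touches nothing.
It fails at once if the case is tipped more than 0.35 rad (angle between case's own z axis and vertical above 0.35 rad).
It fails at once if the case is dropped or slammed into the cradle (coming down inside it, less than 24 mm above its floor, at over 0.4 m/s) (x of case in the frame of cradle between -0.03 and 0.03 m and y of case in the frame of cradle between -0.03 and 0.03 m and z of case in the frame of cradle below 0.03 m and linear speed of case above 0.4 m/s).
It fails at once if a bystander is moved more than 30 mm (distance of any of file, reel, coaster, screwdriver, offcut from where it was at the start of the episode above 0.03 m).
It also fails if it takes over 72 s, if anything falls off the work surface, if the arm or the gripper's body presses on something with over 40 N, if the wrist force passes 120 N, or if a joint passes its speed limit or range.

### The arm

A 6-joint arm with a two-finger parallel gripper is mounted at the origin on the work surface. World frame = base frame: x ahead of the robot, y to its left, z up, the work surface at z = 0. Lengths are in m, angles in rad, forces in N, time in s.
With the tool pointing down it reaches from about 0.25 to 0.8 m from the base axis. Payload 8.5 kg.
Tool frame: the origin (TCP) lies on the centre line of the jaws, within the pads' length; the fingertips stand 19 mm ahead of it and the grasp point (between the pads) is the TCP; z points along the fingers, y is the line along which they close (so a half turn about z gives the same grasp; the last joint's range is limited). The gripper opens to 85 mm and grips with 20 to 120 N. Pads are 22 mm wide; open, the fingers measure 114 mm over their backs; the gripper's body (76 mm by 85 mm) begins 54 mm behind the grasp point. The pads swing forward as they close: fully open they stand 13 mm farther back than shut.
Start: joints at [-1.258, 0.238, -0.013, 1.319, 0, 1.571], TCP at [0.162, -0.499, 0.25] pointing down, gripper open.
Joint ranges: [-2.66, 2.66], [-1.03, 1.9], [-1.14, 1.46], [-1.82, 2.27], [-1.45, 1.34], [-3.14, 3.14]. Speed limits (rad/s): [2.22, 2.22, 2.79, 3.14, 3.14, 3.14].

### API

Orientations are given as [roll, pitch, yaw] about the fixed x, y, z axes, in that order (R = Rz(yaw) Ry(pitch) Rx(roll)).
In Python, from cell import state, snapshot, job gives the robot as it stands.
- The arm moves only by the tool send_rows, never from a script. Its argument "series" is one flat list of numbers, 4 for each row, row after row: the shift along the tool's x, y, z in m, then the turn about the tool's z in degrees. In form: [tx, ty, tz, turn, tx, ty, tz, turn, ...]. A call has 1 to 12 rows; each row is the pose to reach, as a shift and turn from the pose commanded when the call began, along the tool's axes at that moment; what a row does not reach only later rows make up. A row lasts 1/10 s, in which the tool goes at most 50 mm and 8.59 degrees, less where a joint would pass 70% of its speed; a pose out of reach is approached as far as the arm can. A call with a gripper value outside its range is refused whole. "fingers" is the closure, from 0 (fully open) to 1 (shut), set as the call begins (left out, the last holds). The fingers move at their own pace and stop on an object; "grip_force" is the grip in N (left out, the last holds). Time passes only in rows, so rows that repeat a pose let the fingers close. It gives the time, the measured TCP pose, the force, the opening and the grip force at its end, in the units of the state.
- state(): the state, without advancing time (a new reading comes with each control period).
- snapshot(name): name is "scene" or "side" or "wrist"; returns a dict with "image" (400x640x3 uint8, red, green, blue), "fx", "fy", "cx", "cy" (pixels), "dist" ([k1, k2, p1, p2, k3] as OpenCV has them; the pictures are not rectified), "cam_to_world" (4x4, takes a point from camera to world coordinates). Camera axes: x right, y down, z forward; pixel columns grow to the right and rows downward; lengths in m; the calibration is good to about 2 mm. A picture is of the moment at which its call begins. There is no depth.
- job.sign_off(): hands the job in; it is judged then, once.
The state is a dict: "clock": time; "joints": joint angles; "dq": joint speeds; "effort": joint torques, N m; "position": TCP position; "eef_rot": TCP orientation; "ft_force": force on the tool from outside, world axes, zero at the start; "moment": the same for the moment, N m; "width": finger opening in m; "grasp_force": force on a finger pad.
Only numpy, scipy, OpenCV 4.12 (cv2) and the standard library are available. Lean on these libraries where they do the work, as an engineer would, in place of code of your own. Each camera call takes 0.05 s, during which the arm holds its last target. There are 200 camera calls.

## Working session

There is one attempt and no reset: what is moved stays moved. The work goes in short steps, Python scripts to look and compute and a tool call to move; the robot and the scene stay as the last step left them, time stands still between calls to the robot, and variables do not carry over. Pictures are saved under pics/ and viewed, at most 10 in all, crops included, and the job is handed in when it is done.

Besides the shell and the picture viewer there is one more tool, called after "Emit:" as name(argument=value, ...) on one line, values as JSON. send_rows: Moves the arm, as the interface text tells. Its arguments: {"type":"object","properties":{"series":{"type":"array","items":{"type":"number"}},"fingers":{"type":"number"},"grip_force":{"type":"number"}},"required":["series"]}

```bash
mkdir -p pics; ls; cat > h.py <<'E'
import numpy as np, cv2, pickle
from cell import state, snapshot, job
def snap(n,f):
    s=snapshot(n); cv2.imwrite('pics/%s.png'%f,s['image'][:,:,::-1]); pickle.dump(s,open('pics/%s.pkl'%f,'wb')); return s
def load(f): return pickle.load(open('pics/%s.pkl'%f,'rb'))
def ray(s,uv):
    K=np.array([[s['fx'],0,s['cx']],[0,s['fy'],s['cy']],[0,0,1.]])
    p=cv2.undistortPoints(np.array(uv,float).reshape(-1,1,2),K,np.array(s['dist'],float)).reshape(-1,2)
    T=np.array(s['cam_to_world']); d=np.c_[p,np.ones(len(p))]@T[:3,:3].T
    return T[:3,3],d
def onz(s,uv,z):
    o,d=ray(s,uv); return o+d*((z-o[2])/d[:,2])[:,None]
def tri(s1,u1,s2,u2):
    o1,d1=ray(s1,[u1]);o2,d2=ray(s2,[u2]);A=np.c_[d1[0],-d2[0]]
    t=np.linalg.lstsq(A,o2-o1,rcond=None)[0];a=o1+t[0]*d1[0];b=o2+t[1]*d2[0]
    return (a+b)/2,np.linalg.norm(a-b)
def proj(s,P):
    K=np.array([[s['fx'],0,s['cx']],[0,s['fy'],s['cy']],[0,0,1.]]);W=np.linalg.inv(np.array(s['cam_to_world']))
    r,_=cv2.Rodrigues(W[:3,:3]); return cv2.projectPoints(np.array(P,float).reshape(-1,1,3),r,W[:3,3],K,np.array(s['dist'],float))[0].reshape(-1,2)
E
python3 - <<'E'
from h import *
a=snap('scene','a');b=snap('side','b');snap('wrist','w0')
for s in(a,b): print(np.round(s['cam_to_world'],2).tolist())
print(state())
E
```

```text
pics
[[0.75, 0.55, -0.36, 0.84], [0.66, -0.64, 0.39, -0.32], [-0.01, -0.53, -0.85, 0.84], [0.0, 0.0, 0.0, 1.0]]
[[-0.86, -0.4, 0.32, 0.2], [-0.51, 0.68, -0.52, 0.59], [-0.01, -0.61, -0.79, 0.9], [0.0, 0.0, 0.0, 1.0]]
{'clock': 0.15, 'joints': array([-1.25799824e+00,  2.38634795e-01, -1.40552621e-02,  1.31918741e+00,
       -1.73534535e-05,  1.57077864e+00]), 'dq': array([ 0.00070598, -0.00245757,  0.0015187 ,  0.00036289, -0.00010406,
        0.00010897]), 'effort': array([-8.10292659e-04, -5.39075983e+01,  3.46599555e+01,  1.43708332e-02,
        4.92271909e-05,  1.56556393e-05]), 'position': array([ 0.16145972, -0.49924936,  0.24983166]), 'eef_rot': array([-3.14051152e+00,  1.73343171e-05,  3.12815798e-01]), 'ft_force': array([ 0.28198901, -0.30082062, -0.88707116]), 'moment': array([-0.02161249, -0.00696664,  0.04880367]), 'grasp_force': 0.0, 'width': 0.08537017101988814}
```

View pics/a.png

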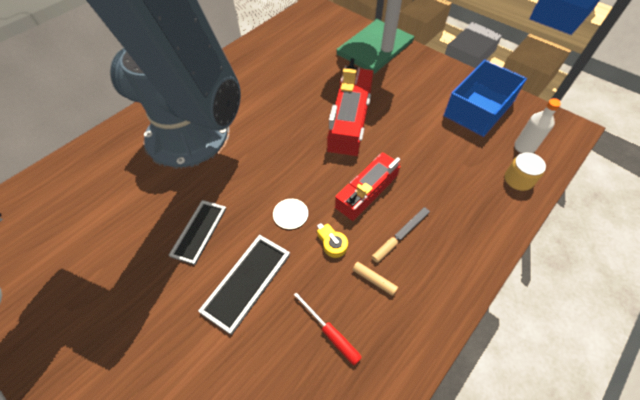

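View pics/b.png

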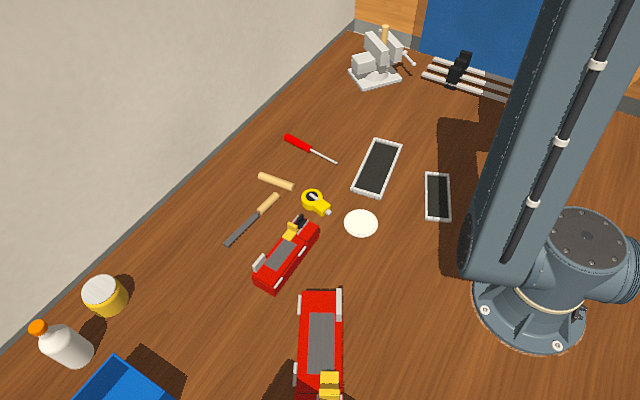

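The small case is at about (367,187) in scene and (287,258) in side. The large cradle is at (246,283) in scene and (377,168) in side. Next I make one composite crop and compute the cradle corners.

```bash
python3 - <<'E'
from h import *
a=load('a');b=load('b')
A=cv2.resize(a['image'][145:225,325:409],None,fx=4.7,fy=4.7,interpolation=cv2.INTER_CUBIC)
B=cv2.resize(b['image'][207:302,240:330],None,fx=4.4,fy=4.4,interpolation=cv2.INTER_CUBIC)
h=max(A.shape[0],B.shape[0]);A,B=[np.pad(i,((0,h-i.shape[0]),(0,0),(0,0))) for i in(A,B)]
cv2.imwrite('pics/c.png',np.hstack([A,B])[:,:,::-1]);print(A.shape,B.shape)
def cr(s,roi):
    x0,y0,x1,y1=roi;im=s['image'][y0:y1,x0:x1].astype(int)
    hsv=cv2.cvtColor(s['image'][y0:y1,x0:x1],cv2.COLOR_RGB2HSV)
    m=((hsv[...,1]<70)&(hsv[...,2]>90)).astype(np.uint8)
    c=max(cv2.findContours(m,0,2)[0],key=cv2.contourArea).reshape(-1,2)+[x0,y0]
    return c
for n,s,roi in(('a',a,(195,228,296,338)),('b',b,(345,130,410,205))):
    c=cr(s,roi)
    w=onz(s,c+0.0,0.016)[:,:2];r=cv2.minAreaRect((w*1000).astype(np.float32));print(n,r)
    bp=cv2.approxPolyDP(cv2.convexHull(c.astype(np.int32)),5,True).reshape(-1,2);print(bp.tolist(),np.round(onz(s,bp,.016),3).tolist())
E
```

```text
(418, 395, 3) (418, 396, 3)
a ((493.3398742675781, -204.16976928710938), (98.24778747558594, 229.96136474609375), 9.030741691589355)
[[261, 235], [289, 254], [228, 333], [198, 310]] [[0.433, -0.098, 0.016], [0.523, -0.089, 0.016], [0.552, -0.311, 0.016], [0.463, -0.322, 0.016]]
b ((488.8513488769531, -196.49526977539062), (95.00598907470703, 239.3866729736328), 9.124249458312988)
[[374, 137], [402, 144], [380, 199], [350, 190]] [[0.552, -0.304, 0.016], [0.463, -0.32, 0.016], [0.426, -0.089, 0.016], [0.513, -0.075, 0.016]]
```

View pics/c.png

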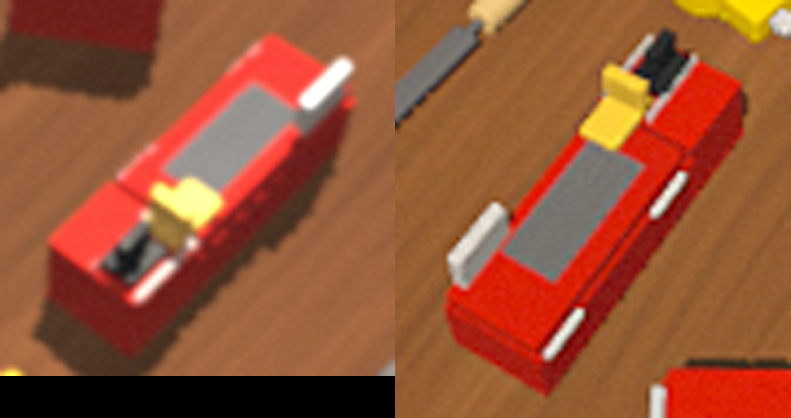

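Composite crop: in scene, the rear deck corner is at (336,196.5) and the rear lid corner at (383,153). In side, the same two corners are at (319,228.5) and (274,286.5). The lid tab is at the far end, and the bolt (yellow) and keeper (black) are on the deck near the reel.

```bash
python3 - <<'E'
from h import *
a=load('a');b=load('b')
fa=lambda X,Y:(325+(X+.5)/4.7-.5,145+(Y+.5)/4.7-.5)
fb=lambda X,Y:(240+(X-395+.5)/4.4-.5,207+(Y+.5)/4.4-.5)
for n,p,q in(('reardeck',(52,242),(742,95)),('rearlid',(272,38),(545,350)),('frontlid',(352,98),(450,292)),('lidtab end lidend',(345,64),(452,262)),('lidtab end2',(305,98),(497,207))):
    P,e=tri(a,fa(*p),b,fb(*q));print(n,P.round(4),round(e,4))
E
```

```text
reardeck [0.5114 0.0991 0.0456] 0.002
rearlid [0.5167 0.2914 0.049 ] 0.0062
frontlid [0.579  0.2877 0.0469] 0.0022
lidtab end lidend [0.5734 0.283  0.0774] 0.0014
lidtab end2 [0.5715 0.2459 0.0808] 0.0008
```

```bash
cat >> h.py <<'E'
def tool(s=None):
    s=s or state(); p=s['position']; y=s['eef_rot'][2]; c,n=np.cos(y),np.sin(y)
    return p,np.array([[c,n,0],[n,-c,0],[0,0,-1.]]),y   # rows = tool axes (pointing down)
def go(P,yawdeg,p=None,y=None):
    p0,R,y0=tool()
    if p is not None: p0=np.array(p); c,n=np.cos(y),np.sin(y);R=np.array([[c,n,0],[n,-c,0],[0,0,-1.]]);y0=y
    d=(np.degrees(y0)-yawdeg+180)%360-180
    print('t=',state()['clock'],'shift',(R@(np.array(P)-p0)).round(4).tolist(),'turn',round(d,2))
E
python3 - <<'E'
from h import *
w=load('w0');T=np.array(w['cam_to_world']);p,R,y=tool()
print('cam in tool',R@(T[:3,3]-p),'\n',R@T[:3,:3], w['fx'])
go((.49,-.2,.36),90)
E
```

```text
cam in tool [ 0.07254081 -0.00079582 -0.12242868] 
 [[ 9.87180427e-04 -9.58097274e-01 -2.86441337e-01]
 [ 9.99997428e-01  1.53063784e-03 -1.67336899e-03]
 [ 2.04168822e-03 -2.86438949e-01  9.58096321e-01]] 276.4646386730499
t= 0.15 shift [0.4047, -0.1836, -0.1102] turn -72.08
```

Emit:
send_rows(series=[0.405,-0.184,0.0,-72.08,0.405,-0.184,0.0,-72.08,0.405,-0.184,0.0,-72.08,0.405,-0.184,0.0,-72.08,0.405,-0.184,0.0,-72.08,0.405,-0.184,0.0,-72.08,0.405,-0.184,0.0,-72.08,0.405,-0.184,0.0,-72.08,0.405,-0.184,0.0,-72.08,0.405,-0.184,0.0,-72.08,0.405,-0.184,0.0,-72.08,0.405,-0.184,0.0,-72.08])

```text
clock: 1.35
position: [0.4896, -0.2002, 0.2501]
eef_rot: [-3.141, -0.0, 1.57]
ft_force: [0.0, -0.7, 0.3]
width: 0.0857
grasp_force: 0.0
```

```bash
python3 - <<'E'
from h import *
w=snap('wrist','w1');print(tool(),state()['joints'].round(2))
q=proj(w,[(.49,-.2,.006),(.49,-.09,.016),(.49,-.3,.016)]);print(q)
im=cv2.cvtColor(w['image'],cv2.COLOR_RGB2HSV)
c0=np.round(proj(w,[(.49,-.2,.006)])[0]).astype(int);print(im[c0[1],c0[0]])
m=((im[...,2]<75)&(im[...,1]<100)).astype(np.uint8)
m=cv2.morphologyEx(m,cv2.MORPH_OPEN,np.ones((3,3)))
n,l,st,_=cv2.connectedComponentsWithStats(m);k=l[c0[1],c0[0]];print(st[k])
c=cv2.findContours((l==k).astype(np.uint8),0,2)[0][0].reshape(-1,2)
for z in(.006,.016):print(cv2.minAreaRect((onz(w,c,z)[:,:2]*1000).astype(np.float32)))
m2=((im[...,1]<70)&(im[...,2]>90)).astype(np.uint8)
n,l,st,_=cv2.connectedComponentsWithStats(m2)
for cc in cv2.findContours(m2,0,2)[0]:
    if cv2.pointPolygonTest(cc,(float(c0[0]),float(c0[1])),False)>0: print('lip',cv2.minAreaRect((onz(w,cc.reshape(-1,2),.016)[:,:2]*1000).astype(np.float32)))
E
```

```text
(array([ 0.48941579, -0.2005074 ,  0.25026043]), array([[ 0.00163823,  0.99999866,  0.        ],
       [ 0.99999866, -0.00163823,  0.        ],
       [ 0.        ,  0.        , -1.        ]]), np.float64(1.5691580961290679)) [-0.39  0.25 -0.    1.32 -0.    1.18]
[[318.88606199 168.57294708]
 [319.00803252  79.70294011]
 [318.82177819 239.54623775]]
[ 13  60 110]
[     0      0    640    400 211643]
((13.40601921081543, -611.2586059570312), (0.0, 0.0), 0.0)
((26.3822078704834, -598.03759765625), (0.0, 0.0), 0.0)
lip ((489.147705078125, -201.81678771972656), (92.26123809814453, 225.388916015625), 9.168438911437988)
```

View pics/w1.png

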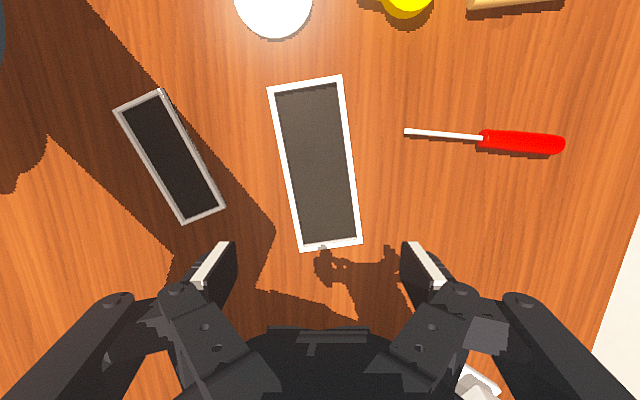

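Wrist view: the large cradle's lips run from (267,88) to (342,75) at the top and (300,251) to (362,243) at the bottom. Cast onto z 16 mm they give centre (0.489,-0.202), 92×225 mm, yaw 9.2°, which fits the stated size. Next I look at the case from two places.

```bash
python3 - <<'E'
from h import *
go((.545,.14,.27),90)
E
```

```text
t= 1.4 shift [0.3406, 0.055, -0.0197] turn -0.09
```

Emit:
send_rows(series=[0.34,0.055,-0.02,0,0.34,0.055,-0.02,0,0.34,0.055,-0.02,0,0.34,0.055,-0.02,0,0.34,0.055,-0.02,0,0.34,0.055,-0.02,0,0.34,0.055,-0.02,0,0.34,0.055,-0.02,0,0.34,0.055,-0.02,0])

```text
clock: 2.3
position: [0.5451, 0.1398, 0.2702]
eef_rot: [-3.141, 0.0, 1.571]
ft_force: [0.2, -0.4, -0.1]
width: 0.0853
grasp_force: 0.0
```

```bash
python3 - <<'E'
from h import *
snap('wrist','w2');print(tool()[0])
E
```

```text
[0.54504931 0.13898333 0.27029922]
```

Emit:
send_rows(series=[0.12,0.0,0.0,0,0.12,0.0,0.0,0,0.12,0.0,0.0,0,0.12,0.0,0.0,0,0.12,0.0,0.0,0])

```text
clock: 2.85
position: [0.5454, 0.2584, 0.2703]
eef_rot: [-3.141, 0.001, 1.569]
ft_force: [-0.3, -0.8, 0.2]
width: 0.0858
grasp_force: 0.0
```

```bash
python3 - <<'E'
from h import *
snap('wrist','w3');print(tool()[0])
C=[]
for f in('w2','w3'):
    w=load(f); q=proj(w,[(.547,.195,.05)])[0].astype(int)
    x0,y0=max(q[0]-80,0),max(q[1]-110,0);C.append(cv2.resize(w['image'][y0:y0+220,x0:x0+160],(400,550),interpolation=cv2.INTER_CUBIC));print(f,x0,y0,w['image'][y0:y0+220,x0:x0+160].shape)
cv2.imwrite('pics/d.png',np.hstack(C)[:,:,::-1])
E
```

```text
[0.54545608 0.25813592 0.27044738]
w2 240 17 (220, 160, 3)
w3 239 109 (220, 160, 3)
```

View pics/d.png

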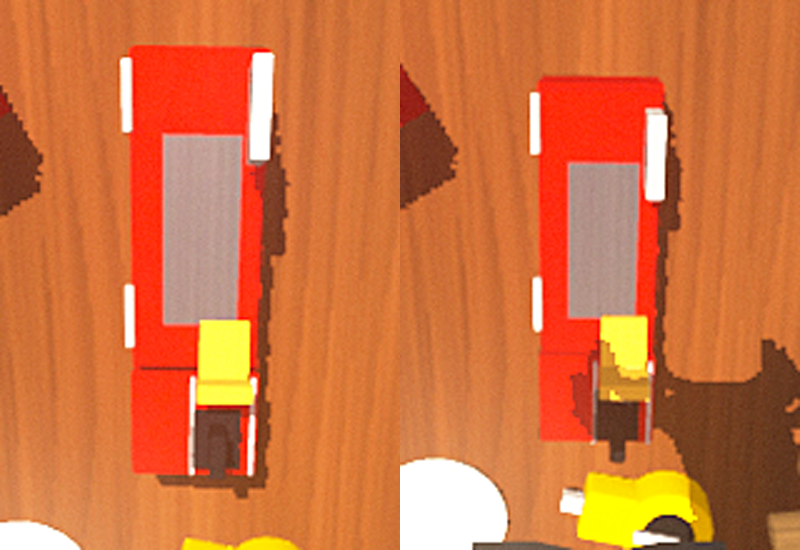

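Left crop (w2): rear lid corner (131,47), rear deck corner (134,474), seam (133,369). Right crop (w3): the same points at (540,89), (541,440), (541,352). The reel sits just beyond the deck end.

```bash
python3 - <<'E'
from h import *
a=load('w2');b=load('w3')
fa=lambda X,Y:(240+(X+.5)/2.5-.5,17+(Y+.5)/2.5-.5)
fb=lambda X,Y:(239+(X-400+.5)/2.5-.5,109+(Y+.5)/2.5-.5)
for n,p,q in(('rearlid',(131,47),(540,89)),('reardeck',(134,474),(541,440)),('seam',(133,369),(541,352)),('frontdeck',(262,472),(660,440)),('g1',(163,135),(568,162)),('g2',(242,135),(639,162)),('g3',(162,325),(569,318)),('g4',(239,325),(637,318)),('bolt',(199,320),(600,316)),('bolt',(250,320),(648,316)),('lidtabfar',(262,53),(656,112)),('lidtabnear',(260,160),(655,200)),('bolttabR',(253,383),(652,372)),('bolttabL',(197,383),(600,366))):
    P,e=tri(a,fa(*p),b,fb(*q));print(n,P.round(4),round(e,4),'onz55',onz(a,[fa(*p)],.055)[0][:2].round(4),onz(b,[fb(*q)],.055)[0][:2].round(4))
E
```

```text
rearlid [0.516  0.2935 0.0502] 0.0005 onz55 [0.5161 0.2924] [0.5166 0.2941]
reardeck [0.5121 0.0946 0.0507] 0.0003 onz55 [0.5126 0.0961] [0.5124 0.0976]
seam [0.5131 0.1501 0.0499] 0.0002 onz55 [0.5135 0.151 ] [0.5137 0.1528]
frontdeck [0.5793 0.097  0.054 ] 0.0009 onz55 [0.5787 0.0973] [0.5796 0.0976]
g1 [0.5295 0.2576 0.053 ] 0.0001 onz55 [0.5296 0.2573] [0.5297 0.258 ]
g2 [0.5652 0.2576 0.0532] 0.0 onz55 [0.5651 0.2574] [0.5651 0.258 ]
g3 [0.5285 0.1725 0.0541] 0.0011 onz55 [0.5281 0.1726] [0.5291 0.1729]
g4 [0.5655 0.1726 0.0542] 0.0 onz55 [0.5654 0.1726] [0.5654 0.1729]
bolt [0.5458 0.1753 0.0576] 0.0003 onz55 [0.546 0.175] [0.5457 0.1741]
bolt [0.5708 0.1754 0.0577] 0.0006 onz55 [0.5707 0.1751] [0.5713 0.1741]
lidtabfar [0.5714 0.2858 0.0744] 0.0001 onz55 [0.5731 0.2901] [0.573  0.2829]
lidtabnear [0.5716 0.2447 0.0779] 0.0001 onz55 [0.5735 0.2469] [0.5735 0.2383]
bolttabR [0.5727 0.146  0.0644] 0.0012 onz55 [0.5729 0.144 ] [0.5741 0.1406]
bolttabL [0.5454 0.1438 0.0542] 0.0006 onz55 [0.5451 0.144 ] [0.5457 0.1443]
```

```bash
python3 - <<'E'
from h import *
go((.546,.2005,.036),89.2)
E
```

```text
t= 2.9 shift [-0.0576, 0.0007, 0.2344] turn 0.68
```

Emit:
send_rows(series=[-0.0576,0.0007,0.04,0.7,-0.0576,0.0007,0.06,0.7,-0.0576,0.0007,0.09,0.7,-0.0576,0.0007,0.12,0.7,-0.0576,0.0007,0.15,0.7,-0.0576,0.0007,0.18,0.7,-0.0576,0.0007,0.2,0.7,-0.0576,0.0007,0.215,0.7,-0.0576,0.0007,0.225,0.7,-0.0576,0.0007,0.2344,0.7,-0.0576,0.0007,0.2344,0.7,-0.0576,0.0007,0.2344,0.7], fingers=0)

```text
clock: 4.1
position: [0.5463, 0.2024, 0.0364]
eef_rot: [3.141, -0.0, 1.558]
ft_force: [0.4, 0.5, -0.9]
width: 0.0857
grasp_force: 0.0
```

```bash
python3 - <<'E'
from h import *
snap('side','b2');w=snap('wrist','w4')
s=load('b2')
cv2.imwrite('pics/e.png',np.hstack([cv2.resize(s['image'][180:330,220:380],(400,375)),cv2.resize(w['image'],(400,250))[:,:,:] if 0 else cv2.copyMakeBorder(cv2.resize(w['image'],(400,250)),0,125,0,0,0)])[:,:,::-1])
E
```

```text
(no output)
```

View pics/e.png

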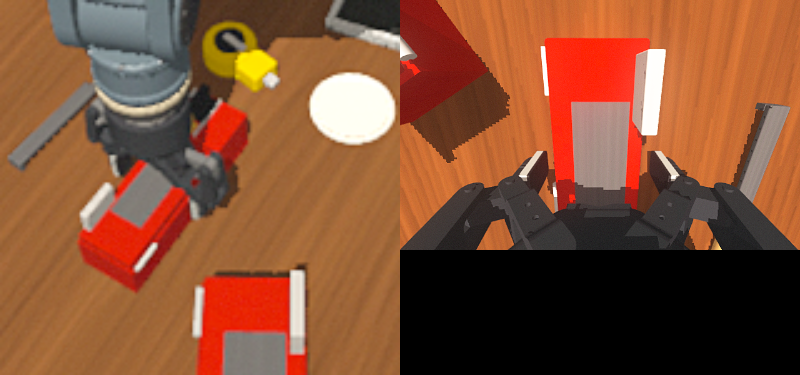

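The fingers straddle the case cleanly, clear of the lid tab (650,90) and the hinge lug. Closing.

Emit:
send_rows(series=[0,0,0,0,0,0,0,0,0,0,0,0,0,0,0,0,0,0,0,0,0,0,0,0,0,0,0,0,0,0,0,0], fingers=1, grip_force=70)

```text
clock: 5.0
position: [0.546, 0.2028, 0.0369]
eef_rot: [3.141, -0.0, 1.559]
ft_force: [-2.1, -1.5, 6.6]
width: 0.0625
grasp_force: 77.5
```

Emit:
send_rows(series=[0,0,-0.005,0,0,0,-0.015,0,0,0,-0.03,0,0,0,-0.05,0,0,0,-0.075,0,0,0,-0.09,0,0,0,-0.1,0,0,0,-0.1,0,0,0,-0.1,0])

```text
clock: 5.9
position: [0.5455, 0.2025, 0.1353]
eef_rot: [-3.141, 0.0, 1.559]
ft_force: [-0.5, 1.0, -8.5]
width: 0.0623
grasp_force: 79.2
```

```bash
python3 - <<'E'
from h import *
s=snap('side','b3');w=snap('wrist','w5');a=snap('scene','a3')
print(tool(),state()['width'],state()['ft_force'],state()['moment'])
cv2.imwrite('pics/f.png',np.hstack([cv2.resize(s['image'][130:330,220:400],(360,400)),cv2.resize(w['image'][:300,150:500],(440,400))])[:,:,::-1])
yaw=9.2
# case relative to tool: case centre ahead y -.0045
go((.489,-.202,.136),89.2+10)
E
```

```text
(array([0.54532791, 0.20240494, 0.13482497]), array([[ 0.01218198,  0.9999258 ,  0.        ],
       [ 0.9999258 , -0.01218198,  0.        ],
       [ 0.        ,  0.        , -1.        ]]), np.float64(1.5586140412676404)) 0.062320017796579044 [ 0.6221333   0.50451569 -8.95036471] [ 0.17252917 -0.00599193  0.00354638]
t= 6.05 shift [-0.4051, -0.0514, -0.0012] turn -9.9
```

View pics/f.png

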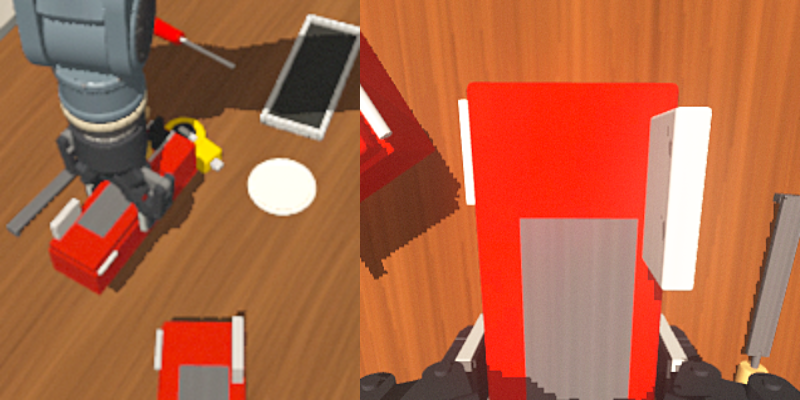

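The case hangs level in the grip. In wrist view w5 the lid's far edge runs from about (236,63) to (402,63). I use that to find where the case sits in the hand.

```bash
python3 - <<'E'
from h import *
w=load('w5');p=np.array([.5453,.2024,.135]);_,R,_=tool()
hs=cv2.cvtColor(w['image'],cv2.COLOR_RGB2HSV);m=((hs[...,1]>200)&((hs[...,0]<6)|(hs[...,0]>174))&(hs[...,2]>200)).astype(np.uint8)
for r in(60,63,66,70,90,110): 
    x=np.where(m[r,215:420])[0]; print(r,x.min()+215 if len(x) else 0,x.max()+215 if len(x) else 0)
for z in(.152,.155):print([(R@(q-p)).round(4).tolist() for q in onz(w,[(236,62.5),(402,62.5),(242,110)],z)])
E
```

```text
60 0 0
63 236 401
66 235 402
70 235 402
90 237 380
110 239 378
[[0.0899, -0.0291, -0.017], [0.09, 0.0286, -0.017], [0.0742, -0.0283, -0.017]]
[[0.0895, -0.0283, -0.02], [0.0895, 0.0278, -0.02], [0.0741, -0.0275, -0.02]]
```

Compared with the pre-grip view (far edge 232–400 at row 61, panel row 162), nothing slipped. The case centre lies about 7 mm behind the TCP along tool x. Carrying to above the cradle.

Emit:
send_rows(series=[-0.01,-0.001,0,0,-0.03,-0.004,0,-1,-0.065,-0.008,0,-2,-0.105,-0.014,0,-3,-0.15,-0.02,0,-4,-0.195,-0.026,0,-5,-0.24,-0.032,0,-6,-0.285,-0.038,0,-7,-0.325,-0.043,0,-8,-0.36,-0.048,0,-9,-0.385,-0.051,0,-9.9,-0.398,-0.0525,0,-9.9])

```text
clock: 7.25
position: [0.4875, -0.1972, 0.1356]
eef_rot: [-3.141, 0.0, 1.729]
ft_force: [0.0, 0.2, -9.3]
width: 0.0624
grasp_force: 79.1
```

Emit:
send_rows(series=[0,0,0.02,0,0,0,0.045,0,0,0,0.06,0,0,0,0.065,0,0,0,0.065,0,0,0,0.065,0])

```text
clock: 7.85
position: [0.4891, -0.1947, 0.0716]
eef_rot: [3.141, 0.0, 1.732]
ft_force: [-0.1, 0.1, -8.9]
width: 0.0626
grasp_force: 79.6
```

```bash
python3 - <<'E'
from h import *
a=snap('scene','a4');w=snap('wrist','w6');s=snap('side','b4');p,R,y=tool();print(p,y,np.degrees(y))
cv2.imwrite('pics/g.png',np.hstack([cv2.resize(w['image'][:300,150:500],(400,343)),cv2.resize(s['image'][100:230,320:472],(400,343))])[:,:,::-1])
E
```

```text
[ 0.48922289 -0.19487673  0.07180804] 1.7314999459202003 99.20763912835775
```

View pics/g.png

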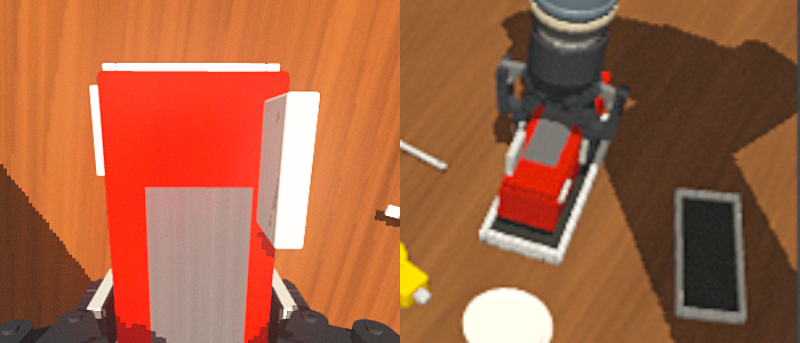

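```bash
python3 - <<'E'
from h import *
w=load('w6');p,R,y=tool()
f=lambda X,Y:(150+(X+.5)/1.143-.5,(Y+.5)/1.143-.5)
q=onz(w,[f(102,63),f(280,63)],.016);print(q,[(R@(i-p)).round(4).tolist() for i in q])
q=onz(w,[f(97,72),f(290,72)],p[2]+.012);print([(R@(i-p)).round(4).tolist() for i in q])
E
```

```text
[[ 0.42655613 -0.09844451  0.016     ]
 [ 0.51629009 -0.08377999  0.016     ]] [[0.1052, -0.0464, 0.0558], [0.1053, 0.0445, 0.0558]]
[[0.0907, -0.0308, -0.012], [0.0908, 0.0307, -0.012]]
```

The cradle end is at tool x 0.105, so its centre is at (-0.007,-0.001) in tool axes, aligned with the case. Lowering gently.

Emit:
send_rows(series=[0,-0.001,0.005,0,0,-0.001,0.01,0,0,-0.001,0.015,0,0,-0.001,0.019,0,0,-0.001,0.022,0,0,-0.001,0.0245,0,0,-0.001,0.0265,0,0,-0.001,0.028,0,0,-0.001,0.029,0,0,-0.001,0.029,0,0,-0.001,0.029,0])

```text
clock: 9.1
position: [0.4876, -0.1948, 0.0429]
eef_rot: [3.141, 0.0, 1.731]
ft_force: [-5.5, 2.1, 6.2]
width: 0.0621
grasp_force: 81.4
```

Emit:
send_rows(series=[0,0,0,0,0,0,0,0,0,0,0,0,0,0,0,0,0,0,0,0,0,0,0,0], fingers=0)

```text
clock: 9.7
position: [0.4877, -0.1949, 0.0419]
eef_rot: [3.142, -0.0, 1.731]
ft_force: [-0.6, -0.7, 0.2]
width: 0.0855
grasp_force: 0.0
```

Emit:
send_rows(series=[0,0,-0.01,0,0,0,-0.03,0,0,0,-0.06,0,0,0,-0.1,0,-0.02,0,-0.14,0,-0.05,0,-0.18,0,-0.05,0,-0.2,0,-0.05,0,-0.2,0,-0.05,0,-0.2,0])

```text
clock: 10.6
position: [0.4955, -0.2442, 0.2422]
eef_rot: [3.141, 0.0, 1.731]
ft_force: [-1.0, -0.8, -0.7]
width: 0.0853
grasp_force: 0.0
```

```bash
python3 - <<'E'
from h import *
w=snap('wrist','w7');s=snap('side','b5');a=snap('scene','a5');p,R,y=tool();print(p,y)
q=proj(w,[(.489,-.202,.05)])[0].astype(int);x0,y0=q[0]-90,max(q[1]-110,0)
A=cv2.resize(w['image'][y0:y0+220,x0:x0+180],None,fx=2.5,fy=2.5,interpolation=cv2.INTER_CUBIC)
B=cv2.resize(s['image'][110:230,330:430],(458,550),interpolation=cv2.INTER_CUBIC)
B=B[:,:350];print(x0,y0,A.shape)
cv2.imwrite('pics/k.png',np.hstack([A,B])[:,:,::-1])
E
```

```text
[ 0.49500056 -0.2436311   0.24083161] 1.7317956330025535
228 30 (550, 450, 3)
```

View pics/k.png

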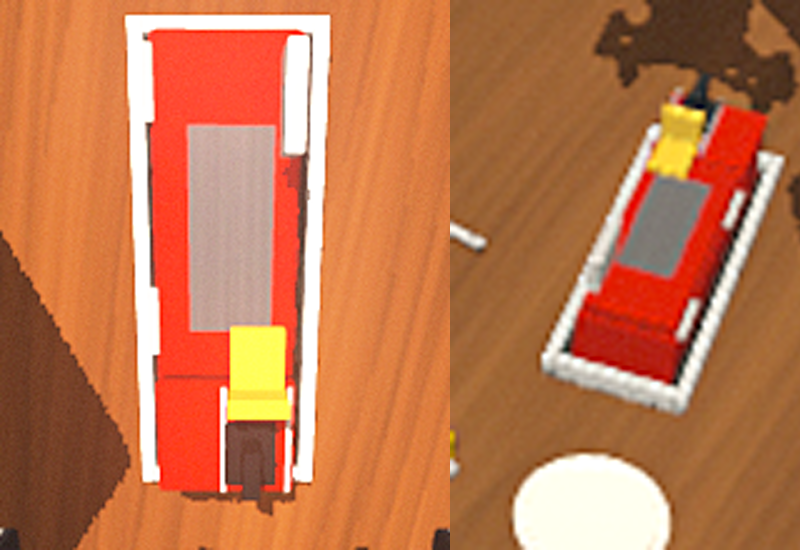

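The case lies in the cradle inside all the lips. Panel corners are at crop (188,125), (275,125), (189,330) and (272,330). The bolt tab top is centred near (259,395) and the keeper tab near (253,450). Refining the case pose from these.

```bash
python3 - <<'E'
from h import *
w=load('w7')
f=lambda X,Y:(228+(X+.5)/2.5-.5,30+(Y+.5)/2.5-.5)
P=onz(w,[f(188,125),f(275,125),f(189,330),f(272,330)],.061)[:,:2]
L=np.array([(.0165,-.062),(-.0193,-.062),(.0165,.0229),(-.0193,.0229)])
a=P-P.mean(0);b=L-L.mean(0)
th=np.arctan2((b[:,0]*a[:,1]-b[:,1]*a[:,0]).sum(),(a*b).sum());R=np.array([[np.cos(th),-np.sin(th)],[np.sin(th),np.cos(th)]])
C=P.mean(0)-R@L.mean(0);print('yaw',np.degrees(th),'C',C,'res',np.abs(a-b@R.T).max())
# cradle again
q=onz(w,[f(126,16),f(330,16),f(143,481),f(313,481)],.016)[:,:2];print('cradle',q.round(4).tolist(),q.mean(0),np.hypot(*(q[0]-q[2])),np.hypot(*(q[0]-q[1])))
tc=lambda X,Y,z:(R.T@(onz(w,[f(X,Y)],z)[0][:2]-C)).round(4)
print('bolt tab top L/R',tc(228,395,.09),tc(290,395,.09),'bolt plate end',tc(230,327,.068),tc(284,327,.068))
print('keeper plate L/R',tc(228,455,.067),tc(273,455,.067),'keeper tab',tc(243,450,.09),tc(262,450,.09),'lidtab',tc(287,36,.087),tc(310,36,.087),tc(284,155,.087))
s=w['image'][30+165:30+205,228+85:228+120].astype(int).max(2)
for r in range(0,40,3): print(r,' '.join('%3d'%v for v in s[r]))
E
```

```text
yaw -170.88661262722007 C [ 0.48902982 -0.20157446] res 0.0005437616294553561
cradle [[0.4261, -0.0988], [0.5165, -0.084], [0.4621, -0.3206], [0.5532, -0.3057]] [ 0.48951346 -0.20227732] 0.22470666640826562 0.09157953661463082
bolt tab top L/R [-0.0002  0.0445] [-0.0258  0.0444] bolt plate end [-0.0011  0.02  ] [-0.0245  0.02  ]
keeper plate L/R [-0.0004  0.0793] [-0.0211  0.0792] keeper tab [-0.0067  0.0685] [-0.0147  0.0685] lidtab [-0.0211 -0.0888] [-0.0293 -0.0888] [-0.0211 -0.0486]
0 255 255 255 255 255 254 255 255 255 255 255 255 255 255 255 255 255 255 255 255 255 255 255 255 255 255 255 255 255 255 255 255 255 101 145
3 255 255 255 255 255 255 255 255 237 166 164 161 163 168 170 171 168 170 164 175 169 173 171 171 166 187 197 194 196 188 185 255 253 102 148
6 255 255 255 255 255 112 117 129 124 122 113 114 113 113 125 125 122 117 115 121 122 119 123 112 100 149 195 197 192 241 235 190 155  90 155
9 255 255 255 255 255 112 119 121 128 133 126 126 120 121 122 127 125 130 121 122 126 125 118 123 106 254 255 255 255 255 255 255 225  91 154
12 255 255 255 255 255 122 114 125 121 1
[... 689 characters left out ...]
 255 255  85 106 105 105 105 113 104 106 117 114 113 114 111 116  98  94 102 112 100  99 255 255 255 251 255 255 255 163 189 209
30 255 255 255 255 255 255 255 255 255 255 255 255 113 107 113 110 112 108 114 170 195 255 255 255 255 255 255 255 255 255 255 244 119 215 241
33 116 131 123 125 123 123 138 132 133 142 146 124 103 111 110 109 111 111 106 133 145 137 135 133 138 129 134 138 138 138 140 132 126 207 235
36 223 229 230 222 232 240 244 220 231 227 197 230 244 245 250 252 255 202 129 134 140 133 135 125 214 246 248 236 205 240 232 232 243 236 231
39 224 224 213 219 227 233 234 234 236 236 238 230 231 235 239 238 237 238 228 160 122 125 128 118 204 241 240 240 240 239 238 235 231 227 227
```

```bash
cat >> h.py <<'E'
C=np.array([.489,-.2016]);TH=np.radians(189.1)
def cg(x,y,z): # goto for case-frame x,y (m), world z
    R=np.array([[np.cos(TH),-np.sin(TH)],[np.sin(TH),np.cos(TH)]]);q=C+R@np.array([x,y]);go((q[0],q[1],z),99.1)
def where():
    R=np.array([[np.cos(TH),-np.sin(TH)],[np.sin(TH),np.cos(TH)]]);p=state()['position'];print('case-frame tcp',(R.T@(p[:2]-C)).round(4),p[2].round(4),state()['ft_force'].round(1),state()['width'])
E
python3 -c "
from h import *
cg(-.0107,.081,.092)"
```

```text
t= 10.75 shift [-0.0386, 0.0113, 0.1488] turn 0.12
```

Emit:
send_rows(series=[-0.0386,0.0113,0.02,0,-0.0386,0.0113,0.05,0,-0.0386,0.0113,0.085,0,-0.0386,0.0113,0.11,0,-0.0386,0.0113,0.13,0,-0.0386,0.0113,0.14,0,-0.0386,0.0113,0.1488,0,-0.0386,0.0113,0.1488,0,-0.0386,0.0113,0.1488,0], fingers=0.4, grip_force=20)

```text
clock: 11.65
position: [0.5133, -0.2806, 0.0937]
eef_rot: [3.141, 0.0, 1.731]
ft_force: [0.3, 0.2, 0.5]
width: 0.0512
grasp_force: 0.0
```

Emit:
send_rows(series=[0,0,0,0,0,0,0,0,0,0,0,0,0,0,0,0,0,0,0,0,0,0,0,0,0,0,0,0,0,0,0,0], fingers=1)

```text
clock: 12.45
position: [0.5132, -0.2807, 0.0937]
eef_rot: [3.141, 0.0, 1.731]
ft_force: [-0.5, 0.9, 6.1]
width: 0.0073
grasp_force: 25.7
```

```bash
python3 -c "
from h import *
where();cg(.0175,.081,.092)"
```

```text
case-frame tcp [-0.0114  0.0819] 0.0937 [-0.5  0.9  6.1] 0.007329196265441623
t= 12.45 shift [0.0009, -0.0289, 0.0017] turn 0.1
```

The width of 7.3 mm means the 8 mm tab is held. There is a 6 N upward press, so I raise slightly and slide along tool -y.

Emit:
send_rows(series=[0,0,-0.0015,0,0,-0.004,-0.0015,0,0,-0.008,-0.0015,0,0,-0.012,-0.0015,0,0,-0.016,-0.0015,0,0,-0.02,-0.0015,0,0,-0.0235,-0.0015,0,0,-0.026,-0.0015,0,0,-0.0275,-0.0015,0,0,-0.0275,-0.0015,0])

```text
clock: 13.45
position: [0.4856, -0.2849, 0.0946]
eef_rot: [-3.141, -0.0, 1.731]
ft_force: [1.4, 1.1, -6.1]
width: 0.0074
grasp_force: 24.4
```

```bash
python3 -c "
from h import *
where();cg(.0175,.081,.092)"
```

```text
case-frame tcp [0.0165 0.0817] 0.0946 [ 1.4  1.1 -6.1] 0.007368576754546296
t= 13.45 shift [0.0007, -0.001, 0.0026] turn 0.1
```

Emit:
send_rows(series=[0,-0.001,0.0007,0,0,-0.002,0.0007,0,0,-0.0025,0.0007,0,0,-0.0025,0.0007,0])

```text
clock: 13.85
position: [0.4834, -0.2855, 0.094]
eef_rot: [3.141, 0.0, 1.731]
ft_force: [1.1, -1.2, -4.3]
width: 0.0074
grasp_force: 24.6
```

Emit:
send_rows(series=[0,0,0,0,0,0,0,0,0,0,0,0,0,0,0,0,0,0,-0.01,0,0,0,-0.03,0,0,0,-0.05,0,0,0,-0.05,0], fingers=0.5)

```text
clock: 14.65
position: [0.4847, -0.2861, 0.1472]
eef_rot: [3.138, 0.003, 1.731]
ft_force: [-0.3, 0.2, 0.0]
width: 0.0428
grasp_force: 0.0
```

```bash
python3 -c "
from h import *
where();cg(-.0135,.025,.15)
w=snap('wrist','w8')"
```

```text
case-frame tcp [0.0176 0.0828] 0.1472 [-0.3  0.2  0. ] 0.042834883394515036
t= 14.65 shift [0.0577, 0.0312, -0.0028] turn 0.11
```

```bash
python3 -c "
from h import *
go((.495,-.2436,.241),99.2)"
```

```text
t= 14.7 shift [0.0399, 0.0174, -0.0953] turn 0.0
```

Emit:
send_rows(series=[0.04,0.017,-0.0945,0,0.04,0.017,-0.0945,0,0.04,0.017,-0.0945,0,0.04,0.017,-0.0945,0,0.04,0.017,-0.0945,0], fingers=1)

```text
clock: 15.2
position: [0.4931, -0.243, 0.2371]
eef_rot: [-3.14, -0.001, 1.732]
ft_force: [0.4, -0.5, -0.5]
width: 0.0003
grasp_force: 0.0
```

```bash
cat > look.py <<'E'
from h import *
import sys
w=snap('wrist',sys.argv[1]);where();hs=cv2.cvtColor(w['image'],cv2.COLOR_RGB2HSV)
R=np.array([[np.cos(TH),-np.sin(TH)],[np.sin(TH),np.cos(TH)]])
def comp(m,z,n,amin=60):
    k,l,st,c=cv2.connectedComponentsWithStats(m.astype(np.uint8))
    for i in range(1,k):
        if st[i,4]<amin: continue
        cn=cv2.findContours((l==i).astype(np.uint8),0,2)[0][0].reshape(-1,2)
        q=(onz(w,cn,z)[:,:2]-C)@R
        if np.abs(q.mean(0)).max()<.12: print(n,st[i].tolist(),'case lo',q.min(0).round(4),'hi',q.max(0).round(4))
H,S,V=[hs[...,i].astype(int) for i in range(3)]
comp((S<60)&(V>110)&(V<215),.061,'grey');comp((H>20)&(H<35)&(S>150)&(V>150),.068,'yellow');comp((V<150)&(V>60)&(S<140),.067,'dark')
E
python3 look.py w9; sed 's/w=snap.*where()/w=load("w7")/' look.py | sed 's/;hs=/;hs=/' > l0.py; python3 l0.py
```

```text
case-frame tcp [0.0027 0.0416] 0.2368 [0.5 0.4 0.4] 8.402754076948973e-05
grey [303, 82, 34, 82, 1428] case lo [-0.0147 -0.0608] hi [0.0196 0.0214]
yellow [317, 163, 25, 39, 865] case lo [-0.0224  0.0201] hi [0.0042 0.0626]
dark [344, 45, 12, 173, 819] case lo [-0.032 -0.093] hi [-0.0252  0.0818]
dark [294, 202, 21, 32, 474] case lo [0.0075 0.0641] hi [0.0304 0.1017]
grey [304, 81, 33, 81, 2323] case lo [-0.0183 -0.0605] hi [0.0157 0.0218]
yellow [319, 161, 25, 37, 835] case lo [-0.0275  0.0205] hi [-0.0005  0.0613]
dark [287, 79, 3, 66, 73] case lo [ 0.0316 -0.0616] hi [0.0327 0.0026]
dark [346, 91, 5, 99, 204] case lo [-0.0324 -0.0506] hi [-0.0292  0.0522]
dark [197, 115, 19, 48, 91] case lo [ 0.112  -0.0268] hi [0.1259 0.0222]
dark [318, 199, 20, 31, 446] case lo [-0.0215  0.064 ] hi [0.0006 0.1007]
```

The case slid about 4 mm towards case +x inside the lips, still within tolerance. The keeper reads about 28–29 mm. For margin I nudge it to its stop with shut fingers.

```bash
sed -i 's/^C=np.array.*;TH/C=np.array([.489,-.2016])+.0042*np.array([-.9874,-.1582]);TH/' h.py; python3 -c "
from h import *
cg(-.014,.083,.096)"
```

```text
t= 15.25 shift [-0.0414, 0.0124, 0.1408] turn 0.09
```

Emit:
send_rows(series=[-0.0414,0.0124,0.01,0,-0.0414,0.0124,0.04,0,-0.0414,0.0124,0.08,0,-0.0414,0.0124,0.11,0,-0.0414,0.0124,0.128,0,-0.0414,0.0124,0.1408,0,-0.0414,0.0124,0.1408,0,-0.0414,0.0124,0.1408,0])

```text
clock: 16.05
position: [0.5125, -0.2822, 0.0976]
eef_rot: [-3.141, -0.0, 1.731]
ft_force: [-0.1, 0.3, 0.8]
width: 0.0003
grasp_force: 0.0
```

Emit:
send_rows(series=[0,-0.002,0,0,0,-0.004,0,0,0,-0.006,0,0,0,-0.008,0,0,0,-0.01,0,0,0,-0.01,0,0])

```text
clock: 16.65
position: [0.5024, -0.2836, 0.0977]
eef_rot: [-3.142, -0.0, 1.731]
ft_force: [-1.3, -1.3, 0.8]
width: -0.0
grasp_force: 0.0
```

Emit:
send_rows(series=[0,-0.001,0,0,0,-0.002,0,0,0,-0.002,0,0])

```text
clock: 16.95
position: [0.5008, -0.2839, 0.0976]
eef_rot: [3.141, -0.0, 1.731]
ft_force: [0.3, 0.2, -0.2]
width: -0.0001
grasp_force: 0.2
```

Emit:
send_rows(series=[0,-0.001,0,0,0,-0.002,0,0,0,-0.002,0,0])

```text
clock: 17.25
position: [0.4988, -0.2842, 0.0976]
eef_rot: [3.141, -0.0, 1.731]
ft_force: [1.8, -0.1, -0.8]
width: 0.0005
grasp_force: 0.5
```

Emit:
send_rows(series=[0,-0.001,0,0,0,-0.002,0,0,0,-0.002,0,0])

```text
clock: 17.55
position: [0.4968, -0.2846, 0.0976]
eef_rot: [3.141, -0.0, 1.731]
ft_force: [2.1, 0.9, 0.2]
width: -0.0001
grasp_force: 0.7
```

Emit:
send_rows(series=[0,-0.001,0,0,0,-0.002,0,0,0,-0.002,0,0])

```text
clock: 17.85
position: [0.495, -0.2849, 0.0978]
eef_rot: [3.141, 0.0, 1.731]
ft_force: [3.6, 1.1, 1.5]
width: -0.0
grasp_force: 1.7
```

```bash
python3 -c "
from h import *
where()"
```

```text
case-frame tcp [0.003  0.0832] 0.0978 [3.6 1.1 1.5] -4.89534030870938e-05
```

The keeper slid at about 2 N and then stiffened to 3.6 N, which is its stop. Next, the bolt.

```bash
python3 -c "
from h import *
cg(-.014,.026,.094)"
```

```text
t= 17.85 shift [0.0572, 0.0171, 0.0038] turn 0.11
```

Emit:
send_rows(series=[0,0.005,-0.01,0,0,0.017,-0.03,0,0.03,0.017,-0.035,0,0.0572,0.017,-0.035,0,0.0572,0.017,-0.02,0,0.0572,0.017,-0.005,0,0.0572,0.017,0.0035,0,0.0572,0.017,0.0035,0,0.0572,0.017,0.0035,0])

```text
clock: 18.75
position: [0.5025, -0.2259, 0.0945]
eef_rot: [-3.141, -0.0, 1.731]
ft_force: [0.2, 0.0, 1.0]
width: 0.0001
grasp_force: 0.0
```

Emit:
send_rows(series=[-0.004,0,0,0,-0.008,0,0,0,-0.012,0,0,0,-0.016,0,0,0,-0.02,0,0,0,-0.024,0,0,0,-0.028,0,0,0,-0.032,0,0,0,-0.036,0,0,0,-0.039,0,0,0,-0.041,0,0,0,-0.041,0,0,0])

```text
clock: 19.95
position: [0.5091, -0.2665, 0.094]
eef_rot: [3.142, 0.0, 1.731]
ft_force: [-0.1, -0.6, 0.2]
width: -0.0001
grasp_force: 0.0
```

```bash
python3 -c "
from h import *
where()"
```

```text
case-frame tcp [-0.0138  0.0673] 0.094 [-0.1 -0.6  0.2] -0.0001063023281324687
```

Emit:
send_rows(series=[-0.001,0,0,0,-0.002,0,0,0,-0.003,0,0,0])

```text
clock: 20.25
position: [0.5095, -0.269, 0.094]
eef_rot: [-3.142, -0.0, 1.732]
ft_force: [-0.5, 2.0, 0.1]
width: -0.0001
grasp_force: 0.8
```

Emit:
send_rows(series=[-0.001,0,0,0,-0.002,0,0,0,-0.003,0,0,0])

```text
clock: 20.55
position: [0.5099, -0.2721, 0.0941]
eef_rot: [-3.141, -0.0, 1.731]
ft_force: [-0.2, 0.9, -1.5]
width: -0.0001
grasp_force: 0.8
```

Emit:
send_rows(series=[-0.001,0,0,0,-0.002,0,0,0,-0.002,0,0,0])

```text
clock: 20.85
position: [0.5101, -0.2737, 0.094]
eef_rot: [-3.141, -0.001, 1.732]
ft_force: [-0.7, 4.6, -0.3]
width: -0.0
grasp_force: 2.2
```

```bash
python3 -c "
from h import *
where()"
```

```text
case-frame tcp [-0.0136  0.0745] 0.094 [-0.7  4.6 -0.3] -3.021534836319089e-05
```

Force rose to 4.6 N at TCP y 74.5 mm, which is the bolt's stop. Retreating up to verify.

Emit:
send_rows(series=[0.003,0,0,0,0.003,0,-0.02,0,0.01,0.0,-0.06,0,0.03,-0.012,-0.1,0,0.033,-0.012,-0.14,0,0.033,-0.012,-0.147,0,0.033,-0.012,-0.147,0,0.033,-0.012,-0.147,0])

```text
clock: 21.65
position: [0.493, -0.2436, 0.2401]
eef_rot: [-3.141, -0.0, 1.731]
ft_force: [-0.7, 0.4, -0.4]
width: -0.0001
grasp_force: 0.0
```

```bash
python3 look.py w10; python3 -c "
from h import *
s=snap('side','b6');w=load('w10')
A=cv2.resize(w['image'][40:260,230:410],None,fx=2.5,fy=2.5,interpolation=cv2.INTER_CUBIC)
B=cv2.resize(s['image'][110:230,330:406],(348,550),interpolation=cv2.INTER_CUBIC)
cv2.imwrite('pics/m.png',np.hstack([A,B])[:,:,::-1])"
```

```text
case-frame tcp [-0.0013  0.0419] 0.2396 [-1.   0.8 -1.6] 0.00017530169677307453
grey [303, 82, 34, 82, 1943] case lo [-0.019  -0.0604] hi [0.0156 0.0225]
yellow [316, 194, 24, 38, 800] case lo [-0.0255  0.056 ] hi [0.0012 0.1007]
dark [344, 45, 11, 171, 835] case lo [-0.0362 -0.0929] hi [-0.0295  0.0813]
dark [291, 201, 20, 31, 458] case lo [0.008  0.0646] hi [0.03   0.1013]
```

View pics/m.png

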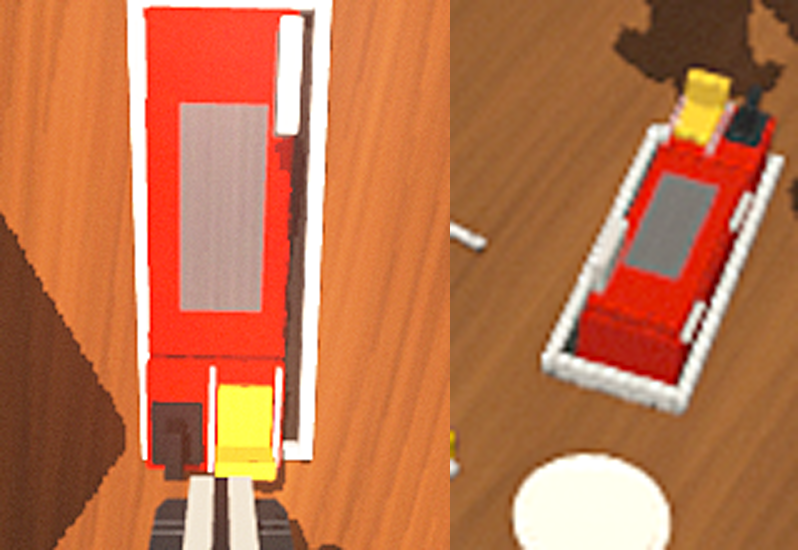

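The bolt is fully drawn (plate shift 36 mm), the keeper is at 31 mm, and the case is still inside the lips. The lid tab top is at crop (279–302, 15–135). Pinching it next.

```bash
python3 -c "
from h import *
w=load('w10');R=np.array([[np.cos(TH),-np.sin(TH)],[np.sin(TH),np.cos(TH)]])
f=lambda X,Y:(230+(X+.5)/2.5-.5,40+(Y+.5)/2.5-.5)
q=(onz(w,[f(279,16),f(303,16),f(275,135),f(299,135)],.087)[:,:2]-C)@R;print(q.round(4),q.mean(0))
cg(-.0255,-.068,.097)"
```

```text
[[-0.0215 -0.0879]
 [-0.0301 -0.0879]
 [-0.0211 -0.0478]
 [-0.0301 -0.0478]] [-0.02571264 -0.06785718]
t= 21.75 shift [0.1098, 0.0245, 0.1424] turn 0.09
```

Emit:
send_rows(series=[0.04,0.01,0,0,0.08,0.02,0.02,0,0.11,0.0245,0.05,0,0.11,0.0245,0.085,0,0.11,0.0245,0.11,0,0.11,0.0245,0.13,0,0.11,0.0245,0.142,0,0.11,0.0245,0.142,0,0.11,0.0245,0.142,0], fingers=0.6, grip_force=20)

```text
clock: 22.65
position: [0.4998, -0.1311, 0.0992]
eef_rot: [-3.141, -0.0, 1.731]
ft_force: [0.7, -0.2, 0.5]
width: 0.034
grasp_force: 0.0
```

Emit:
send_rows(series=[0,0,0,0,0,0,0,0,0,0,0,0,0,0,0,0,0,0,0,0,0,0,0,0,0,0,0,0], fingers=1)

```text
clock: 23.35
position: [0.5004, -0.1311, 0.0998]
eef_rot: [3.14, 0.001, 1.731]
ft_force: [0.6, 0.1, 7.1]
width: 0.007
grasp_force: 22.4
```

```bash
python3 -c "
from h import *
where()"
```

```text
case-frame tcp [-0.0266 -0.0679] 0.0998 [0.6 0.1 7.1] 0.006990529721043447
```

Emit:
send_rows(series=[0,-0.0017,-0.0028,0,0,-0.0037,-0.0056,0,0,-0.0057,-0.0082,0,0,-0.0079,-0.0108,0,0,-0.0102,-0.0132,0,0,-0.0126,-0.0155,0,0,-0.0126,-0.0155,0])

```text
clock: 24.05
position: [0.487, -0.1328, 0.1149]
eef_rot: [3.142, -0.0, 1.731]
ft_force: [0.0, 1.8, -3.5]
width: 0.0073
grasp_force: 27.1
```

```bash
python3 -c "
from h import *
where()"
```

```text
case-frame tcp [-0.0131 -0.0682] 0.1149 [ 0.   1.8 -3.5] 0.007271370019631907
```

Emit:
send_rows(series=[0,-0.0025,-0.0021,0,0,-0.0052,-0.0042,0,0,-0.0079,-0.0061,0,0,-0.0107,-0.0079,0,0,-0.0136,-0.0095,0,0,-0.0166,-0.011,0,0,-0.0197,-0.0123,0,0,-0.0197,-0.0123,0])

```text
clock: 24.85
position: [0.4691, -0.1359, 0.1283]
eef_rot: [3.138, 0.0, 1.732]
ft_force: [5.2, 6.5, 5.3]
width: 0.0069
grasp_force: 29.9
```

```bash
python3 -c "
from h import *
where();snap('side','b7');snap('scene','a7')"
```

```text
case-frame tcp [ 0.005 -0.068] 0.1283 [5.2 6.5 5.3] 0.00693341673555073
```

Emit:
send_rows(series=[0,0,0,0,0,0,0,0,0,0,0,0,0,0,0,0,0,0,-0.02,0,0,0,-0.06,0,-0.04,0.02,-0.1,0,-0.09,0.06,-0.13,0,-0.11,0.065,-0.13,0,-0.11,0.065,-0.13,0,-0.11,0.065,-0.13,0], fingers=0.6)

```text
clock: 26.05
position: [0.5496, -0.235, 0.2559]
eef_rot: [-3.14, -0.001, 1.73]
ft_force: [-0.1, -0.0, -0.2]
width: 0.0344
grasp_force: 0.0
```

```bash
cat > ang.py <<'E'
from h import *
import sys
R=np.array([[np.cos(TH),-np.sin(TH)],[np.sin(TH),np.cos(TH)]])
w=snap('wrist',sys.argv[1]);where();hs=cv2.cvtColor(w['image'],cv2.COLOR_RGB2HSV).astype(int)
m=((hs[...,1]<70)&(hs[...,2]>70)&(hs[...,2]<225)).astype(np.uint8)
m=cv2.morphologyEx(m,cv2.MORPH_OPEN,np.ones((3,3)))
k,l,st,c=cv2.connectedComponentsWithStats(m)
q=proj(w,[np.r_[C+R@[.01,-.02],.09]])[0];print('expect near',q.round())
for i in range(1,k):
    if st[i,4]>300 and np.hypot(*(c[i]-q))<70:
        cn=cv2.findContours((l==i).astype(np.uint8),0,2)[0][0]
        b=cv2.boxPoints(cv2.minAreaRect(cn));print(st[i].tolist(),b.round().tolist())
        for u in b:
            o,d=ray(w,[u]);d=d[0];o2=np.r_[(R.T@(o[:2]-C)),o[2]]-[.032,0,.049];d2=np.r_[R.T@d[:2],d[2]]
            for nm,r in(('front',np.hypot(.0513,.012)),('rear',np.hypot(.0155,.012))):
                A=d2[0]**2+d2[2]**2;B=2*(o2[0]*d2[0]+o2[2]*d2[2]);E=o2[0]**2+o2[2]**2-r*r;D=B*B-4*A*E
                if D>0:
                    t=(-B-D**.5)/2/A;h=o2+t*d2;base=np.arctan2(.012,.0513 if nm=='front' else .0155)
                    print(nm,'theta',round(np.arctan2(h[2],-h[0])-base,3),'y',h[1].round(4),end=' | ')
            print()
E
python3 ang.py w11
```

```text
case-frame tcp [-0.0582  0.0416] 0.2559 [-0.7 -0.3 -0.4] 0.03376200234212656
expect near [251. 123.]
[238, 83, 28, 81, 1610] [[237.0, 83.0], [260.0, 81.0], [267.0, 163.0], [244.0, 165.0]]
front theta 1.072 y -0.0568 | rear theta 0.639 y -0.0597 | 
front theta 0.64 y -0.0596 | 
front theta 0.586 y 0.0209 | 
front theta 1.062 y 0.0208 | rear theta 0.611 y 0.0267 |
```

Lid angle ≈ 0.62 rad by two corners. Next I come down in front with shut fingers and push the front edge over from its underside.

Emit:
send_rows(series=[0.03,0.0,0.02,0,0.0716,0.0,0.05,0,0.0716,0.0,0.09,0,0.0716,0.0,0.12,0,0.0716,0.0,0.145,0,0.0716,0.0,0.16,0,0.0716,0.0,0.169,0,0.0716,0.0,0.169,0,0.0716,0.0,0.169,0], fingers=1)

```text
clock: 27.0
position: [0.5381, -0.1633, 0.0885]
eef_rot: [3.141, 0.0, 1.732]
ft_force: [0.0, 0.2, 0.8]
width: 0.0001
grasp_force: 0.0
```

```bash
python3 -c "
from h import *
where();cg(-.030,-.03,.087)"
```

```text
case-frame tcp [-0.0587 -0.0301] 0.0885 [0.  0.2 0.8] 5.999602236190653e-05
t= 27.0 shift [0.0, -0.0287, 0.0015] turn 0.12
```

Emit:
send_rows(series=[0,-0.01,0.001,0,0,-0.02,0.0015,0,0,-0.026,0.0015,0,0,-0.0287,0.0015,0,0,-0.0318,-0.0024,0,0,-0.036,-0.007,0,0,-0.0407,-0.0111,0,0,-0.0457,-0.0147,0,0,-0.0457,-0.0147,0])

```text
clock: 27.9
position: [0.4926, -0.1712, 0.1032]
eef_rot: [3.141, 0.001, 1.731]
ft_force: [0.5, 0.4, 1.1]
width: -0.0002
grasp_force: 0.4
```

```bash
python3 -c "
from h import *
where();cg(-.0076,-.03,.1063);cg(.0161,-.03,.1125)"
```

```text
case-frame tcp [-0.0125 -0.0294] 0.1032 [0.5 0.4 1.1] -0.00018476769546411546
t= 27.9 shift [0.0006, -0.0049, -0.0031] turn 0.08
t= 27.9 shift [0.0006, -0.0286, -0.0093] turn 0.08
```

Emit:
send_rows(series=[0,-0.0049,-0.0031,0,0,-0.0105,-0.0056,0,0,-0.0164,-0.0076,0,0,-0.0225,-0.0089,0,0,-0.0286,-0.0093,0,0,-0.032,-0.0095,0,0,-0.032,-0.0095,0])

```text
clock: 28.6
position: [0.4607, -0.176, 0.112]
eef_rot: [-3.141, -0.0, 1.731]
ft_force: [-0.6, -0.3, 0.2]
width: -0.0003
grasp_force: 0.0
```

Emit:
send_rows(series=[0,0.01,0,0,0,0.03,0,0,0,0.06,-0.01,0,0,0.08,-0.05,0,-0.04,0.08,-0.09,0,-0.07,0.075,-0.13,0,-0.07,0.075,-0.14,0,-0.07,0.075,-0.14,0])

```text
clock: 29.4
position: [0.5485, -0.2344, 0.2542]
eef_rot: [3.138, 0.002, 1.73]
ft_force: [-0.3, 0.5, -0.1]
width: 0.0002
grasp_force: 0.0
```

```bash
python3 ang.py w12; python3 look.py w13; python3 - <<'E'
from h import *
a=snap('scene','a8');b=snap('side','b8')
R=np.array([[np.cos(TH),-np.sin(TH)],[np.sin(TH),np.cos(TH)]])
# brightness/colour around predicted upright lid points (outer end of lid, r=50mm) in scene view: panel faces robot (side cam)
for th in(.62,1.2,1.4,1.55):
    P=[np.r_[C+R@[.032-.034*np.cos(th)+.012*np.sin(th),-.02],.049+.034*np.sin(th)+.012*np.cos(th)], np.r_[C+R@[.032-.034*np.cos(th),-.02],.049+.034*np.sin(th)]]
    for n,s in(('scene',a),('side',b)):
        q=proj(s,P).round().astype(int);print(th,n,q.tolist(),[s['image'][v,u].tolist() for u,v in q])
E
```

```text
case-frame tcp [-0.0571  0.0408] 0.2523 [-0.6 -0.1 -0.3] 0.00011639863691176517
expect near [250. 123.]
case-frame tcp [-0.0566  0.04  ] 0.2512 [0.1 0.3 0.1] 5.917770363573557e-05
yellow [267, 192, 24, 36, 764] case lo [-0.0246  0.0562] hi [0.0041 0.1   ]
dark [117, 20, 63, 143, 508] case lo [ 0.0985 -0.1173] hi [0.1388 0.0217]
dark [294, 48, 14, 167, 1558] case lo [-0.0447 -0.0938] hi [-0.0326  0.0836]
dark [243, 55, 49, 111, 2087] case lo [-0.0271 -0.0874] hi [0.0197 0.0248]
dark [253, 136, 9, 9, 63] case lo [ 0.0057 -0.0072] hi [0.0146 0.0015]
dark [254, 159, 10, 9, 66] case lo [0.0049 0.0181] hi [0.015  0.0272]
dark [276, 158, 10, 10, 70] case lo [-0.0199  0.0169] hi [-0.0097  0.0271]
dark [263, 168, 16, 7, 61] case lo [-0.0115  0.0283] hi [0.0054 0.0352]
dark [244, 199, 22, 30, 413] case lo [0.0062 0.065 ] hi [0.0297 0.1017]
0.62 scene [[241, 258], [244, 261]] [[122, 121, 115], [118, 117, 113]]
0.62 side [[383, 156], [380, 158]] [[130, 121, 114], [168, 160, 149]]
1.2 scene [[233, 252], [237, 255]] [[39, 41, 43], [85, 85, 82]]
1.2 side [[390, 156], [386, 156]] [[216, 84, 75], [208, 199, 184]]
1.4 scene [[231, 251], [235, 254]] [[39, 40, 41], [49, 51, 51]]
1.4 side [[392, 157], [388, 156]] [[230, 21, 0], [129, 133, 122]]
1.55 scene [[229, 250], [233, 253]] [[37, 41, 41], [41, 44, 43]]
1.55 side [[394, 158], [390, 157]] [[199, 201, 198], [224, 24, 0]]
```

```bash
python3 - <<'E'
from h import *
R=np.array([[np.cos(TH),-np.sin(TH)],[np.sin(TH),np.cos(TH)]])
w=load('w13');hs=cv2.cvtColor(w['image'],cv2.COLOR_RGB2HSV).astype(int)
red=((hs[...,0]<8)|(hs[...,0]>172))&(hs[...,1]>150)&(hs[...,2]>60)
for v in(90,105,120,135,150,200):
    x=np.where(red[v,180:330])[0]+180
    if not len(x): continue
    u=x.min();o,d=ray(w,[(u-.5,v)]);d=d[0];o2=np.r_[R.T@(o[:2]-C),o[2]]-[.032,0,.049];d2=np.r_[R.T@d[:2],d[2]]
    out=[]
    for lx,lz in((.062,0),(.062,.012)):
        A=d2[0]**2+d2[2]**2;B=2*(o2[0]*d2[0]+o2[2]*d2[2]);E=o2[0]**2+o2[2]**2-lx*lx-lz*lz;D=B*B-4*A*E
        t=(-B-abs(D)**.5)/2/A;h=o2+t*d2;out.append((round(np.arctan2(h[2],-h[0])-np.arctan2(lz,lx),3),h.round(3).tolist(),D>0))
    print(v,u,x.max(),out)
E
```

```text
90 205 295 [(np.float64(1.785), [0.013, -0.051, 0.061], np.True_), (np.float64(1.582), [0.013, -0.051, 0.062], np.True_)]
105 206 296 [(np.float64(1.796), [0.014, -0.038, 0.06], np.True_), (np.float64(1.593), [0.013, -0.038, 0.062], np.True_)]
120 197 296 [(np.float64(1.991), [0.025, -0.025, 0.057], np.True_), (np.float64(1.781), [0.025, -0.025, 0.058], np.True_)]
135 182 297 [(np.float64(2.602), [0.053, -0.009, 0.032], np.True_), (np.float64(2.29), [0.05, -0.01, 0.039], np.True_)]
150 180 297 [(np.float64(2.364), [0.049, 0.004, 0.048], np.False_), (np.float64(2.224), [0.051, 0.005, 0.045], np.False_)]
200 186 299 [(np.float64(2.324), [0.049, 0.055, 0.052], np.False_), (np.float64(2.175), [0.05, 0.056, 0.049], np.False_)]
```

The lid stands at about 1.55–1.6 rad, the case is about 4.5 mm off-centre, the bolt and keeper are unchanged, and the arm is clear.

```bash
python3 -c "
from cell import job
print(job.sign_off())"
```

```text
the job is handed in; nothing more can be done
None
```

I handed the job in at about 29.5 s. By my last camera measurements the case is let go inside the cradle lips, about 4.5 mm off-centre. The keeper is about 31 mm open, the bolt is drawn about 36 mm, and the lid stands open at about 1.55–1.6 rad. I did not measure the case's tilt or the bystanders' positions, and the hand-in returned no verdict.

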